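Set and lock the clamp block on a press column

TASK

Slide the clamp block along the lying column until it butts against the bearing block farther from the robot. Then take from the rack the one T-handled hex key that fits the block's screw, seat it fully home in the socket before turning, and turn the screw clockwise to its stop. With the block still against the bearing block, leave that key standing upright in the screw and let go; the other keys stay in the rack and the things standing about stay undisturbed.

Things in the scene. Friction and masses are not known exactly. Their poses are not given: they have to be found in the camera images.
- jig: blue plate 320 x 100 x 12 mm fixed to the bench, with two blue bearing blocks (40 mm along x, 70 wide, tops 85 mm above the bench, centred at x = -130 and +130 mm) and a steel column, 30 mm diameter, 420 long, lying along x, axis 52 mm above the bench. Origin: centre of its underside, z up. Jig and rack may change sides. The +x bearing block, the one farther from the robot, is the block's stop
- clamp_block (a joint): gap in m between the clamp block and the jig's +x bearing block: 0 = butted (end of travel), grows towards the jig's -x, at most 0.13. Slides stiffly (6 N) and stays where left. The block is plain aluminium, 60 mm along the column, 50 mm wide, 60 mm tall (30 to 90 mm above the bench), its two long sides flat and free to be pinched
- block_top (a point): centre of the clamp block's top face, 90 mm above the bench, axes as the jig's; the screw's axis passes through it. A round counterbore of 28 mm diameter there holds the screw, whose head lies 3 mm below the top face
- clamp_screw (a joint): angle of the clamp screw in rad, growing clockwise seen from above; it starts somewhere from 0 to 0.5 (loose) and meets its stop at 1.3 (tight). It turns with about 0.12 N m and stays where it is left
- socket_floor (a point): centre of the floor of the screw's hexagonal socket, 71 mm above the bench (19 mm below the block's top); z up, turns with the screw; its x axis points at the middle of one of the six flats. The socket is 15.2 mm across flats, 13 mm deep, with a 3 mm sloping lead-in above that
- rack: dark steel rack 220 x 100 mm fixed to the bench, holding three upright T-handled keys in a row along its x at -80, 0 and +80 mm, in any order. Its upper plate (70 mm wide, 20 mm thick, top 100 mm above the bench) has round holes of 22 mm. Origin: centre of its underside at bench level
- key_mid: the key that fits: the middle one by handle length and shank, about 0.22 kg. Origin: centre of the lower end of the shank; z up along it. Black bar handle 110 mm long (along the key's y), 18 mm wide, 24 mm tall, 105 to 129 mm above the origin; below it a neck, then a disc of 32 mm diameter from 91 to 85 mm that rests on the rack. It must be lifted 90 mm straight up to leave the rack
- key_tip (a point): centre of the lower end of key_mid; axes as the key's. The shank is hexagonal, 14 mm across flats, for 45 mm from here (the last 3 mm stepped down to 11 mm), the x axis square to a flat; above it a round ferrule of 20 mm diameter. It enters the socket when the two x axes agree, modulo 60 degrees, within 10 degrees: so about 10 degrees of free play either way when turning
- key_grip (a point): centre of key_mid's handle, 117 mm above its tip
- key_small: wrong key: the same shape, shank 10 mm across flats, handle 80 mm long; origin at its tip. Leave it in the rack
- key_large: wrong key: the same shape, shank 17 mm across flats, handle 140 mm long; origin at its tip. Leave it in the rack
- cylinder: bystander: clear measuring cylinder 150 mm tall, 42 mm diameter on a 56 mm foot, standing between jig and rack; origin at the centre of its underside
- cell: bystander: round steel consolidation cell, 100 mm diameter, 68 mm tall, on the bench to the left; origin at the centre of its underside
- stones: bystander: white tray 120 x 90 x 30 mm with porous stones, on the bench to the right; origin at the centre of its underside
Things that resemble listed ones, but are neither listed nor needed, are in the scene too. What is shaped like the key_mid but orange or turquoise is not meant.

How it is judged:
By the outcome, as a careful person would: the job done as asked, in the order asked, and still so for the second after the job is handed in, with the robot touching nothing.
It also fails if it takes over 61 s, if anything falls off the work surface, if the arm or the gripper's body presses on something with over 40 N, if the wrist force passes 120 N, or if a joint passes its speed limit or range.

ROBOT

A 7-joint arm with a two-finger parallel gripper is mounted at the origin on the work surface. World frame = base frame: x ahead of the robot, y to its left, z up, the work surface at z = 0. Lengths are in m, angles in degrees, forces in N, time in s.
With the tool pointing down it reaches from about 0.425 to 0.975 m from the base axis. Payload 16.7 kg.
Tool frame: the origin (TCP) lies at the very end of the fingers, on their centre line; the grasp point (between the pads) lies 19 mm behind it; z points along the fingers, y is the line along which they close (so a half turn about z gives the same grasp; the last joint's range is limited). The gripper opens to 85 mm and grips with 20 to 120 N. Pads are 22 mm wide; open, the fingers measure 114 mm over their backs; the gripper's body (76 mm by 85 mm) begins 54 mm behind the grasp point. The pads swing forward as they close: fully open they stand 13 mm farther back than shut.
Start: joints at [62.424, 24.414, 4.234, 92.017, -1.954, 63.644, -3.845], TCP at [0.22, -0.638, 0.231] pointing down, gripper open.
Joint ranges: [-163.25, 163.25], [-28.42, 122.38], [-70.27, 78.77], [12.13, 141.07], [-58.53, 238.53], [9.26, 117.41], [-156.51, 156.51]. Speed limits (degrees/s): [108.29, 108.29, 136.94, 136.94, 172.46, 172.46, 172.46].

INTERFACE

Orientations are given as [roll, pitch, yaw] about the fixed x, y, z axes, in that order (R = Rz(yaw) Ry(pitch) Rx(roll)).
In Python, from workcell import ctrl gives the robot as it stands. Calls block until the motion is done:
- ctrl.goto(position, orientation): joint-space move of the TCP to a pose.
- ctrl.move_l(position, rotation=None, feed=0.15, until_force=None): straight line of the TCP; rotation=None keeps the orientation; feed is the mean speed in m/s. With until_force (N) it stops when the force on the tool has changed by that much, and returns True; else False.
- ctrl.movej(angles): joint-space move.
- ctrl.grip(opening, newtons=None): opening from 0.0 (shut) to 1.0 (fully open); newtons is the grip in N (None keeps the last); returns when the fingers have stopped.
- ctrl.sleep(seconds).
- ctrl.solve_ik(position, orientation): joint angles nearest the present ones, or None.
- ctrl.get_state(): the state.
- ctrl.read_camera(name): name is "scene" or "top" or "wrist"; returns a dict with "frame" (400x640x3 uint8, red, green, blue), "intrinsics" (3x3 intrinsics, pixels), "extrinsics" (4x4, takes a point from camera to world coordinates). Camera axes: x right, y down, z forward; pixel columns grow to the right and rows downward; lengths in m; the calibration is good to about 2 mm. A picture is of the moment at which its call begins. There is no depth.
A pose or a line that the arm cannot do raises ctrl.MotionError and nothing moves.
- ctrl.close_job(): hands the job in; it is judged then, once.
The state is a dict: "time": time; "qpos": joint angles; "joint_vel": joint speeds; "joint_torque": joint torques, N m; "ee_pos": TCP position; "orientation": TCP orientation; "ft_force": force on the tool from outside, world axes, zero at the start; "ft_torque": the same for the moment, N m; "finger_gap": opening from 0.0 (shut) to 1.0 (fully open); "gripper_force": force on a finger pad.
Only numpy, scipy, OpenCV 4.12 (cv2) and the standard library are available. Lean on these libraries where they do the work, as an engineer would, in place of code of your own. Each camera call takes 0.05 s, during which the arm holds its last target. There are 200 camera calls.

## Working session

There is one attempt and no reset: what is moved stays moved. The work goes in short steps, each a Python script; the robot and the scene stay as the last script left them, time stands still between calls to the robot, and variables do not carry over. Pictures are saved under pics/ and viewed, at most 10 in all, crops included, and the job is handed in when it is done.

```bash
mkdir -p pics; ls
python3 - <<'E'
from workcell import ctrl
import cv2,pickle
d={}
for n in("scene","top","wrist"):
    c=ctrl.read_camera(n);d[n]=c
    cv2.imwrite(f"pics/{n}0.png",c["frame"][:,:,::-1]); print(n,c["intrinsics"].tolist(),c["extrinsics"].round(4).tolist())
pickle.dump(d,open("d0.pkl","wb"))
print(ctrl.get_state())
E
```

```text
pics
scene [[400.9618673839635, 0.0, 319.8041688003723], [0.0, 400.9618673839635, 195.81823835802243], [0.0, 0.0, 1.0]] [[-0.6824, 0.5384, -0.4944, 1.1575], [0.731, 0.5072, -0.4565, 0.6032], [0.005, -0.6729, -0.7397, 1.0727], [0.0, 0.0, 0.0, 1.0]]
top [[434.7231916043185, 0.0, 317.9080090423889], [0.0, 434.7231916043185, 203.3273237305677], [0.0, 0.0, 1.0]] [[-0.004, -0.9958, 0.0919, 0.3648], [-0.9999, 0.0024, -0.0167, 0.0204], [0.0164, -0.092, -0.9956, 1.5012], [0.0, 0.0, 0.0, 1.0]]
wrist [[354.2407843747906, 0.0, 322.8496467882201], [0.0, 354.2407843747906, 196.32001078045127], [0.0, 0.0, 1.0]] [[0.3257, -0.9036, -0.2782, 0.2911], [-0.9455, -0.3114, -0.0952, -0.6138], [-0.0006, 0.294, -0.9558, 0.373], [0.0, 0.0, 0.0, 1.0]]
{'time': 0.15, 'qpos': array([62.42454239, 24.4417625 ,  4.2330789 , 92.04271554, -1.95370497,
       63.64254907, -3.84415916]), 'joint_vel': array([-0.03425491, -0.15859007,  0.01817412, -0.15664212, -0.00713747,
        0.07005236, -0.10240582]), 'joint_torque': array([ 6.00140906e-03, -9.50321388e+01,  3.76455411e+00, -4.63767028e+01,
        1.94126309e-02,  7.75830442e-03, -1.59043373e-05]), 'ee_pos': array([ 0.21973321, -0.63791445,  0.23077671]), 'orientation': array([-1.79945316e+02,  4.16485289e-03,  1.90070484e+01]), 'ft_force': array([ 0.52110497,  0.48425606, -0.40199477]), 'ft_torque': array([ 0.002076  , -0.05677607, -0.00276797]), 'gripper_force': 0.0, 'finger_gap': 0.9977209182661867}
```

View pics/top0.png

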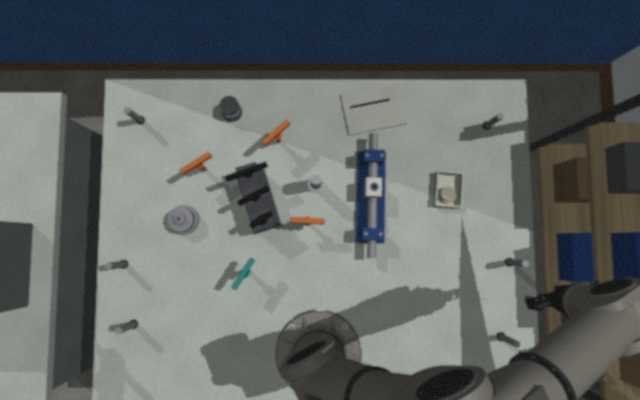

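View pics/scene0.png

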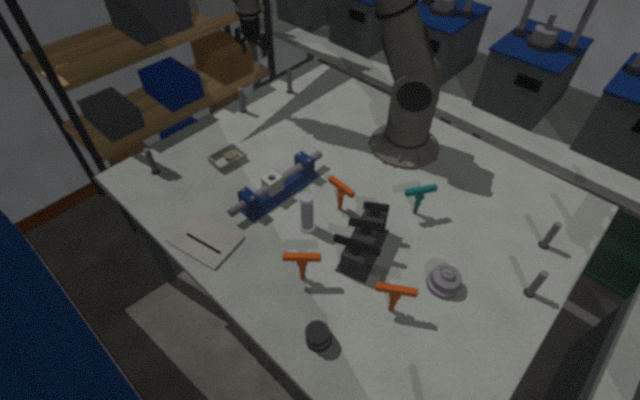

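The top view shows the jig at (371,197) with its white clamp block at (374,187), and the rack at (253,200). Black handles sit at about (246,172), (253,195) and (262,218), with the cylinder at (315,183). Possible confusions for the key:
- Orange T's at (196,162), (277,132) and (307,221).
- A turquoise T at (243,273).
- A black bar on a board at (370,103).
- The rack's small and large keys.

Next I'll take a close crop and measure.

```bash
cat > h.py <<'E'
import numpy as np,cv2,pickle
def ray(c,uv,z):
    K,E=c["intrinsics"],c["extrinsics"]
    d=E[:3,:3]@np.linalg.inv(K)@np.array([uv[0],uv[1],1.]); o=E[:3,3]
    return o+d*(z-o[2])/d[2]
def proj(c,p):
    E=c["extrinsics"]; q=c["intrinsics"]@(E[:3,:3].T@(np.asarray(p)-E[:3,3])); return q[:2]/q[2]
E
python3 - <<'E'
from h import *
d=pickle.load(open("d0.pkl","rb")); t=d["top"]; s=d["scene"]
a=cv2.resize(t["frame"][150:250,215:295],None,fx=5,fy=5,interpolation=cv2.INTER_CUBIC)
b=cv2.resize(s["frame"][190:290,325:400],None,fx=5,fy=5,interpolation=cv2.INTER_CUBIC)
im=np.hstack([a,b])[:,:,::-1]
cv2.imwrite("pics/crop1.png",np.clip(im*1.6,0,255))
hsv=cv2.cvtColor(t["frame"],cv2.COLOR_RGB2HSV)
g=cv2.cvtColor(t["frame"],cv2.COLOR_RGB2GRAY)
m=(g<34).astype(np.uint8); m[:140]=0;m[250:]=0;m[:,:215]=0;m[:,290:]=0
n,l,st,ce=cv2.connectedComponentsWithStats(m)
for i in range(1,n):
    if st[i,4]>15:
        p=np.argwhere(l==i)[:,::-1].astype(np.float32); r=cv2.minAreaRect(p); bx=cv2.boxPoints(r)
        w=np.array([ray(t,q,.144)[:2] for q in bx]); print(st[i,4],np.round(r[0],1),ray(t,r[0],.144).round(3),[np.linalg.norm(w[k]-w[k-1]).round(3) for k in(1,2)],w.round(3).tolist())
# blue
m=cv2.inRange(hsv,(100,120,30),(130,255,255)); m[:140]=0;m[250:]=0;m[:,:340]=0;m[:,400:]=0
p=np.argwhere(m>0)[:,::-1].astype(np.float32); r=cv2.minAreaRect(p); print("jig",r,[ray(t,q,.03)[:2].round(3) for q in cv2.boxPoints(r)])
# clamp top
m=((g>120)).astype(np.uint8); m[:150]=0;m[250:]=0;m[:,:360]=0;m[:,384:]=0
n,l,st,ce=cv2.connectedComponentsWithStats(m)
for i in range(1,n):
    if st[i,4]>15: print(st[i],ce[i],ray(t,ce[i],.09))
E
```

```text
181 [246.5 172.9] [0.587 0.222 0.144] [np.float64(0.126), np.float64(0.026)] [[0.577, 0.285], [0.62, 0.167], [0.596, 0.158], [0.553, 0.277]]
154 [253.9 196.3] [0.513 0.198 0.144] [np.float64(0.099), np.float64(0.024)] [[0.501, 0.248], [0.546, 0.159], [0.524, 0.148], [0.48, 0.237]]
122 [261.1 219.7] [0.439 0.175 0.144] [np.float64(0.071), np.float64(0.024)] [[0.434, 0.212], [0.466, 0.149], [0.444, 0.138], [0.413, 0.201]]
jig ((369.5, 195.5), (91.0, 27.0), 90.0) [array([ 0.685, -0.136]), array([ 0.685, -0.229]), array([ 0.372, -0.224]), array([ 0.373, -0.132])]
[366 165  16  31 291] [373.51546392 184.0790378 ] [ 0.55808165 -0.18598669  0.09      ]
[372 199   4  28  82] [373.06097561 212.84146341] [ 0.46351454 -0.1830114   0.09      ]
[371 242  13   8  80] [376.9   246.375] [ 0.35465601 -0.19376627  0.09      ]
[364 244   3   6  16] [365.     246.8125] [ 0.35340425 -0.15513967  0.09      ][ WARN:0@0.036] global loadsave.cpp:1063 imwrite_ Unsupported depth image for selected encoder is fallbacked to CV_8U.
```

View pics/crop1.png

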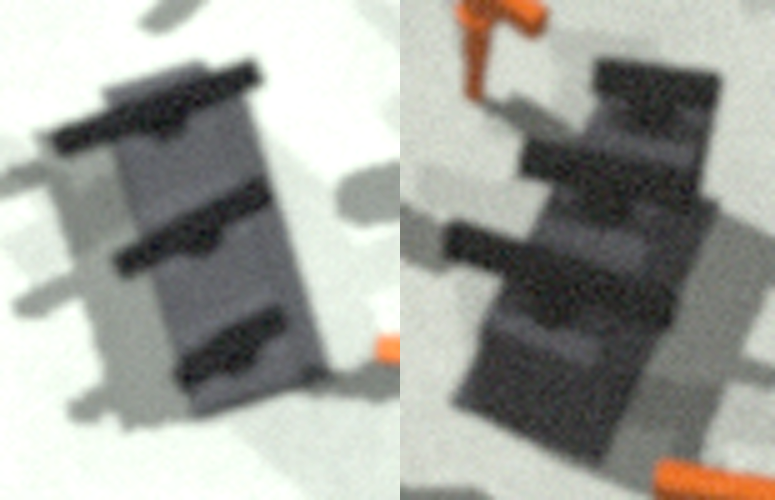

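The crop shows handles measured at about 126, 99 and 71 mm, slightly under true size because of the mask. That makes the middle rack slot key_mid, with its grip near (0.513, 0.198) and its bar pointing about -63°. Next I'll move above the clamp block and look from close up.

Run:
```python
from h import *
from workcell import ctrl
for y in(0,180,90,-90): 
    q=ctrl.solve_ik([.553,-.186,.22],[180,0,y]); print(y,None if q is None else np.round(q,0))
for y in(27,-153): 
    q=ctrl.solve_ik([.513,.198,.25],[180,0,y]); print(y,None if q is None else np.round(q,0))
ctrl.goto([.553,-.186,.22],[180,0,0])
c=ctrl.read_camera("wrist"); pickle.dump(c,open("w1.pkl","wb")); cv2.imwrite("pics/w1.png",c["frame"][:,:,::-1])
s=ctrl.get_state(); print(s["time"],s["ee_pos"],s["orientation"],c["extrinsics"].round(3).tolist())
```

```text
0 [ 20.  17.  -9. 104.   3.  59. -81.]
180 [ 41.  20. -36. 103.  13.  61.  91.]
90 [ 32.  18. -24. 103.   8.  60.   5.]
-90 [ -37.   32.   70.  107.  -34.   65. -135.]
27 [  16.   19.  -53.  105.   16.   65. -106.]
-153 [ 20.  21. -59. 104.  19.  66.  72.]
2.225 [ 0.55274965 -0.18704958  0.21998917] [ 1.79985690e+02  5.41419474e-03 -7.59422527e-02] [[-0.001, -0.956, -0.294, 0.628], [-1.0, 0.001, -0.0, -0.187], [0.001, 0.294, -0.956, 0.362], [0.0, 0.0, 0.0, 1.0]]
```

View pics/w1.png

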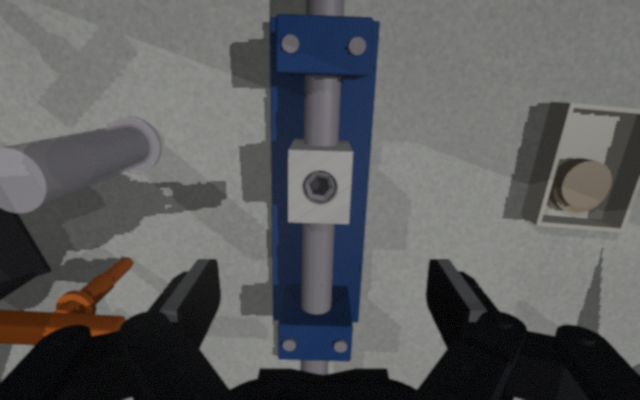

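The wrist view shows the block top at u 288–352, v ~150–223, with the screw at (320,185). The +x bearing block is at the top, around (325,45), and the -x one at (315,335).

Run:
```python
from h import *
c=pickle.load(open("w1.pkl","rb")); f=c["frame"]; hsv=cv2.cvtColor(f,cv2.COLOR_RGB2HSV); g=cv2.cvtColor(f,cv2.COLOR_RGB2GRAY)
m=((g>135)&(hsv[:,:,1]<40)).astype(np.uint8); z=np.zeros_like(m); z[140:230,280:360]=m[140:230,280:360]
n,l,st,ce=cv2.connectedComponentsWithStats(z); i=1+np.argmax(st[1:,4]); 
p=np.argwhere(l==i)[:,::-1].astype(np.float32); r=cv2.minAreaRect(p); bx=cv2.boxPoints(r)
print("block",st[i],ray(c,r[0],.09).round(4),[ray(c,q,.09)[:2].round(4).tolist() for q in bx])
for n,q in dict(screw=(320,186),b1=(290,43),b2=(357,46),b3=(289,345),b4=(340,346)).items(): print(n,ray(c,q,.087).round(4))
print("face",ray(c,(325,72),.085))
# bolt centres: bright blobs in blue
m=((hsv[:,:,1]<90)&(g>90)).astype(np.uint8)
for y,x in((43,290),(46,357),(345,289),(346,340)):
    w=m[y-12:y+13,x-13:x+14]; n,l,st,ce=cv2.connectedComponentsWithStats(w); k=l[12,13]; 
    print(k,st[k],ce[k]+[x-13,y-12],ray(c,ce[k]+[x-13,y-12],.086).round(4))
cv2.imwrite("pics/w1c.png",cv2.resize(f[155:225,280:360],None,fx=8,fy=8,interpolation=cv2.INTER_CUBIC)[:,:,::-1])
```

```text
block [ 289  151   63   72 3186] [ 0.5527 -0.1852  0.09  ] [[0.5812, -0.1614], [0.5811, -0.2093], [0.5223, -0.2106], [0.5224, -0.1596]]
screw [ 0.5522 -0.1852  0.087 ]
b1 [ 0.6587 -0.1641  0.087 ]
b2 [ 0.6566 -0.2122  0.087 ]
b3 [ 0.3984 -0.1557  0.087 ]
b4 [ 0.3972 -0.2033  0.087 ]
face [ 0.63907638 -0.18921967  0.085     ]
1 [  6   5  15  16 193] [289.96373057  43.48704663] [ 0.6585 -0.164   0.086 ]
1 [  6   4  15  16 186] [357.10752688  45.42473118] [ 0.6571 -0.2124  0.086 ]
1 [ 7  8 12 10 89] [288.88764045 345.15730337] [ 0.3974 -0.1555  0.086 ]
2 [ 8  8 11 10 89] [340.2247191 346.5505618] [ 0.3957 -0.2036  0.086 ]
```

Run:
```python
from h import *
from workcell import ctrl
Y=-1.9; dx=np.array([np.cos(np.radians(Y)),np.sin(np.radians(Y)),0])
P=np.array([.5525,-.1848,.062]); R=[180,0,Y]
ctrl.goto(P+[0,0,.06],R); ctrl.move_l(P,feed=.12); ctrl.grip(0,60)
s=ctrl.get_state(); print(s["time"],s["finger_gap"]*85,s["gripper_force"],s["ft_force"])
hit=ctrl.move_l(P+dx*.065,feed=.05,until_force=25)
s=ctrl.get_state(); print(hit,s["ee_pos"],np.dot(s["ee_pos"]-P,dx),s["ft_force"])
ctrl.grip(1); p=s["ee_pos"].copy(); ctrl.move_l([p[0],p[1],.14],feed=.2)
b=np.array([.607,-.1867])
ctrl.goto([b[0]-.04,b[1],.135],R)
c=ctrl.read_camera("wrist"); pickle.dump(c,open("w2.pkl","wb")); cv2.imwrite("pics/w2.png",c["frame"][:,:,::-1])
s=ctrl.get_state(); print(s["time"],s["ee_pos"],proj(c,[*b,.087]))
```

```text
3.7833 48.97655420266661 62.355879340320826 [-2.2591422   4.15041093 10.26366438]
True [ 0.6089308  -0.18610824  0.06299047] 0.056443152422111585 [-4.93159687  1.24291886 12.0605825 ]
6.175 [ 0.56633397 -0.18669635  0.13430221] [319.22321035 152.44969686]
```

View pics/w2.png

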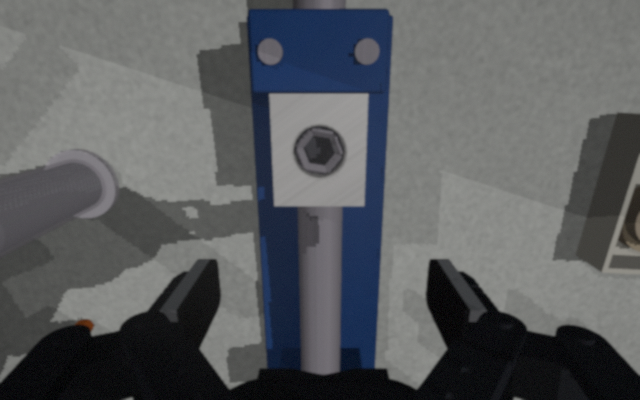

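The block is butted: its far edge at v≈93 meets the bearing face, and the screw is at (320,151) with a visible hex. I'll rectify it onto the z=0.087 plane and measure the hex angle.

```bash
cat > hexa.py <<'E'
from h import *
def rect(c,ctr,z,half=.018,N=540):
    k=np.array([[-1,-1],[1,-1],[1,1],[-1,1]])*half   # image x = world +x, image y = world -y
    src=np.float32([proj(c,[ctr[0]+a,ctr[1]-b,z]) for a,b in k]); dst=np.float32([[0,0],[N,0],[N,N],[0,N]])
    return cv2.warpPerspective(c["frame"],cv2.getPerspectiveTransform(src,dst),(N,N),flags=cv2.INTER_CUBIC)
E
python3 - <<'E'
from hexa import *
c=pickle.load(open("w2.pkl","rb")); b=ray(c,(320,151),.087); print("screw",b)
ims=[]
for z in(.087,.084):
    im=rect(c,b,z); ims.append(im); g=cv2.GaussianBlur(cv2.cvtColor(im,cv2.COLOR_RGB2GRAY).astype(np.float32),(0,0),8)
    N=540; yy,xx=np.mgrid[:N,:N]; rr=np.hypot(xx-N/2,yy-N/2)*36/N
    gx=cv2.Sobel(g,cv2.CV_32F,1,0);gy=-cv2.Sobel(g,cv2.CV_32F,0,1)
    w=(rr>4.5)&(rr<10.5); a=np.arctan2(gy,gx); M=np.hypot(gx,gy)
    F=(M[w]**2*np.exp(6j*a[w])).sum(); print(z,"flat normal deg mod60:",np.degrees(np.angle(F))/6, abs(F)/(M[w]**2).sum())
    for lo in(40,55,70,85):
        m=((g<lo)&(rr<11)).astype(np.uint8); cs=cv2.findContours(m,0,1)[0]
        if cs:
            k=max(cs,key=cv2.contourArea); mm=cv2.moments(k); 
            if mm["m00"]: print(lo,"A mm2",mm["m00"]*(36/N)**2,"ctr mm",(mm["m10"]/mm["m00"]-N/2)*36/N,-(mm["m01"]/mm["m00"]-N/2)*36/N)
cv2.imwrite("pics/hex.png",np.clip(cv2.resize(np.hstack(ims),(800,400))[:,:,::-1].astype(float)*1.5,0,255).astype(np.uint8))
E
```

```text
screw [ 0.60777106 -0.18714639  0.087     ]
0.087 flat normal deg mod60: -11.328944 0.71126664
40 A mm2 1.251111111111111 ctr mm -4.933017564633907 -0.20994671403197268
55 A mm2 117.49555555555555 ctr mm 0.24721502468178566 -1.185048449429136
70 A mm2 197.56 ctr mm 0.7470715569453508 0.09347896185312644
85 A mm2 259.12 ctr mm 1.2239679218170485 -0.4832359476899948
0.084 flat normal deg mod60: -11.333889 0.70976156
40 A mm2 1.3755555555555556 ctr mm -5.541698079339437 -0.16639741518578527
55 A mm2 121.42888888888889 ctr mm -0.27772592606148694 -1.1634341696710142
70 A mm2 203.94 ctr mm 0.23290122851431458 0.1397225279282111
85 A mm2 270.2266666666667 ctr mm 0.7922124818853452 -0.5164686618823869
```

View pics/hex.png

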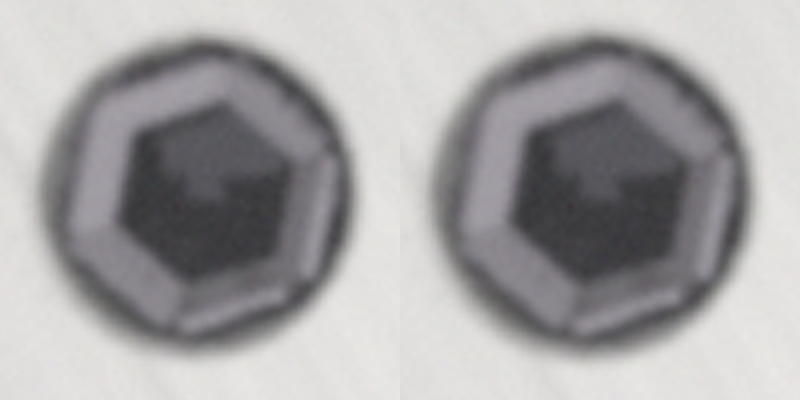

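The hex is clear: its flat normals are at about -11.3° mod 60, and the screw is at about (0.6078, -0.187). Now I'll look at the rack from above.

Run:
```python
from hexa import *
from workcell import ctrl
p=ctrl.get_state()["ee_pos"]
ctrl.move_l([p[0],p[1],.25],feed=.3)
ctrl.goto([.513,.198,.26],[180,0,117])
c=ctrl.read_camera("wrist"); pickle.dump(c,open("w3.pkl","wb"))
s=ctrl.get_state(); print(s["time"],s["qpos"].round(0),s["ee_pos"])
im=rect(c,[.513,.198],.144,.12,600); cv2.imwrite("pics/w3.png",np.clip(np.hstack([cv2.resize(im,(400,400)),cv2.resize(c["frame"],(400,400))])[:,:,::-1]*1.5,0,255).astype(np.uint8))
g=cv2.cvtColor(im,cv2.COLOR_RGB2GRAY); m=(g<30).astype(np.uint8)
n,l,st,ce=cv2.connectedComponentsWithStats(m)
f=lambda q:(.513+(q[0]/600-.5)*.24,.198-(q[1]/600-.5)*.24)
for i in range(1,n):
    if st[i,4]>1500:
        r=cv2.minAreaRect(np.argwhere(l==i)[:,::-1].astype(np.float32)); print(st[i],np.round(f(r[0]),4),np.array(r[1])*.4,-r[2])
```

```text
8.2 [  4.  15. -38. 104.  10.  64. -10.] [0.51346464 0.19683875 0.25959602]
[   0    0  184   93 8666] [0.4296 0.2996] [36.8 73.2] -90.0
[ 415   72  138  315 8175] [0.5802 0.2233] [134.8149292   22.62004242] -70.03977966308594
[ 234  159  119  158 4811] [0.5094 0.2198] [74.01478271 24.27863312] -56.14899444580078
[ 495  164  105  246 4557] [0.6129 0.2036] [105.84172363  22.36825409] -71.79151916503906
[  64  247  127  153 3955] [0.451  0.1914] [72.52965088 22.90236511] -45.9548454284668
```

View pics/w3.png

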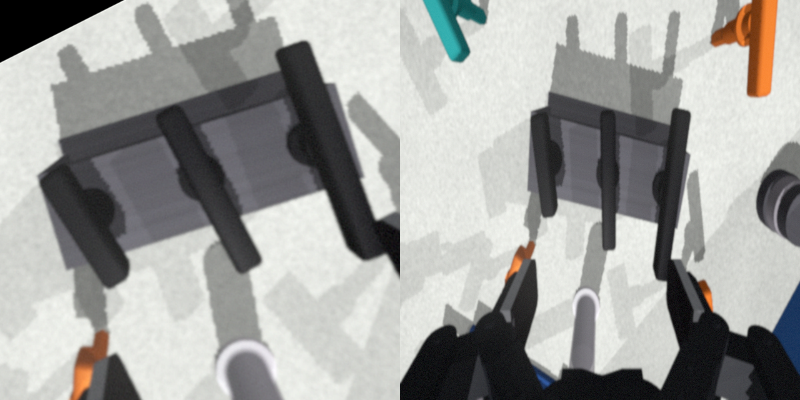

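The rectified view shows the middle handle running from about (172,108) to (248,267), roughly 106 mm long. I'll segment it cleanly.

Run:
```python
from hexa import *
c=pickle.load(open("w3.pkl","rb")); im=rect(c,[.513,.198],.144,.12,600)
g=cv2.GaussianBlur(cv2.cvtColor(im,cv2.COLOR_RGB2GRAY),(0,0),2)
roi=np.zeros_like(g); P=np.array([[228,150],[290,145],[415,405],[345,425]]); cv2.fillPoly(roi,[P],1)
for th in(34,40,46):
    m=((g<th)&(roi>0)).astype(np.uint8); m=cv2.morphologyEx(m,cv2.MORPH_OPEN,np.ones((13,13),np.uint8))
    n,l,st,ce=cv2.connectedComponentsWithStats(m); i=1+np.argmax(st[1:,4])
    pts=np.argwhere(l==i)[:,::-1].astype(np.float32); r=cv2.minAreaRect(pts)
    v=cv2.PCACompute2(pts,None)[1][0]; t=pts@v; e=[pts[t<t.min()+40].mean(0),pts[t>t.max()-40].mean(0)]
    f=lambda q:(.513+(q[0]/600-.5)*.24,.198-(q[1]/600-.5)*.24)
    d=e[1]-e[0]; print(th,st[i],np.round(f(r[0]),4),np.array(r[1])*.4,"ends",np.round(f(e[0]),4),np.round(f(e[1]),4),"ang",np.degrees(np.arctan2(-d[1],d[0])))
t=pickle.load(open("d0.pkl","rb"))["top"]; print(proj(t,[.5165,.203,.144]),proj(c,[.5165,.203,.144]))
```

```text
34 [ 241  160   96  134 5843] [0.5095 0.2266] [61.41674194 22.27181854] ends [0.4974 0.2458] [0.5223 0.2091] ang -55.80132
40 [ 240  159  122  191 8828] [0.5144 0.2155] [86.3144165  22.63971863] ends [0.4976 0.2462] [0.5325 0.1863] ang -59.831913
46 [  240   154   145   242 12243] [0.5183 0.2064] [106.39088135  24.50722656] ends [0.5008 0.2479] [0.5403 0.1675] ang -63.797604
[252.34336385 195.10519164] [330.03344699 185.0527258 ]
```

Run:
```python
from hexa import *
from workcell import ctrl
ctrl.goto([.518,.204,.20],[180,0,116.5]); ctrl.grip(.55)
c=ctrl.read_camera("wrist"); pickle.dump(c,open("w4.pkl","wb"))
s=ctrl.get_state(); print(s["time"],s["ee_pos"],s["orientation"])
cv2.imwrite("pics/w4.png",np.clip(c["frame"][:,:,::-1]*1.5,0,255).astype(np.uint8))
print(proj(c,[.518,.204,.144]))
g=cv2.GaussianBlur(cv2.cvtColor(c["frame"],cv2.COLOR_RGB2GRAY),(0,0),1)
for v in range(80,330,20):
    print(v,"".join("#" if x<28 else "+" if x<46 else "." for x in g[v,260:400:2]))
```

```text
9.0667 [0.51809428 0.20397329 0.20036077] [1.79974137e+02 1.09098858e-02 1.16495036e+02]
[322.22698576 217.39957764]
80 ......................................................................
100 ......................................................................
120 ......................................................................
140 ......................++#++++++++++++++...............................
160 ........................+++++++++++++++...............................
180 ........................++++++++++++++++..............................
200 ......................+++++++++++++++++###+...........................
220 ..........................+......+++++++..............................
240 ...................................+++++..............................
260 ++++................................++......................+#++......
280 ++++.................................++....................+#######+..
300 +++..........................................................########.
320 ...............................................................+######
```

View pics/w4.png

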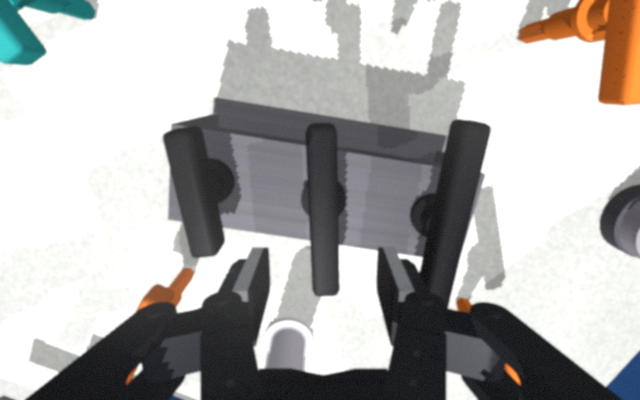

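The middle handle runs from (322,128) to (326,293), centred between the fingers. The gripper line needs only a small correction.

Run:
```python
from hexa import *
c=pickle.load(open("w4.pkl","rb")); a=ray(c,(322.5,126),.144); b=ray(c,(326,293),.144)
d=b-a; print(a,b,np.linalg.norm(d),(a+b)/2,np.degrees(np.arctan2(d[1],d[0])),c["extrinsics"][:3,3])
```

```text
[0.49409451 0.25237205 0.144     ] [0.54321831 0.15876375 0.144     ] 0.10571500974192896 [0.51865641 0.2055679  0.144     ] -62.31039229880753 [0.48480639 0.27090589 0.34286524]
```

Run:
```python
from hexa import *
from workcell import ctrl
R=[180,0,117.7]; P=np.array([.5187,.2056,.113])
ctrl.move_l([P[0],P[1],.17],R,feed=.15); print(ctrl.move_l(P,feed=.1,until_force=15)); ctrl.grip(0,80)
s=ctrl.get_state(); print(s["time"],s["ee_pos"],s["finger_gap"]*85,s["gripper_force"],s["ft_force"],s["ft_torque"])
ctrl.move_l([P[0],P[1],.225],feed=.12)
ctrl.move_l([P[0],P[1],.30],feed=.25)
s=ctrl.get_state(); print(s["time"],s["finger_gap"]*85,s["ft_force"],s["ft_torque"])
ctrl.move_l([.6075,-.1868,.29],[180,0,138.7],feed=.2)
a={n:ctrl.read_camera(n) for n in("scene","top")}; pickle.dump(a,open("w5.pkl","wb"))
s=ctrl.get_state(); print(s["time"],s["ee_pos"],s["qpos"].round(0),s["finger_gap"]*85,s["ft_force"])
f=a["scene"]["frame"]; u,v=proj(a["scene"],[.6075,-.1868,.2]).astype(int); print(u,v)
cv2.imwrite("pics/w5.png",np.clip(cv2.resize(f[max(v-75,0):v+75,u-90:u+90],None,fx=4,fy=4,interpolation=cv2.INTER_CUBIC)[:,:,::-1]*1.4,0,255).astype(np.uint8))
```

```text
False
10.5083 [0.51900235 0.20571122 0.11376032] 16.75988161273283 78.07567119598389 [-1.97207692  0.29224658  5.66668724] [-0.16583392  0.46867197  0.05777044]
12.0417 17.04710983016923 [-0.2578835  -0.60005388 -3.56881063] [-0.01634994  0.02115879  0.01278096]
14.3 [ 0.6075371  -0.18612928  0.29016604] [ 33.  21. -29.  92.  10.  70.  51.] 16.923227036271136 [ 0.0109807  -0.40382501 -2.41488486]
255 161
```

View pics/w5.png

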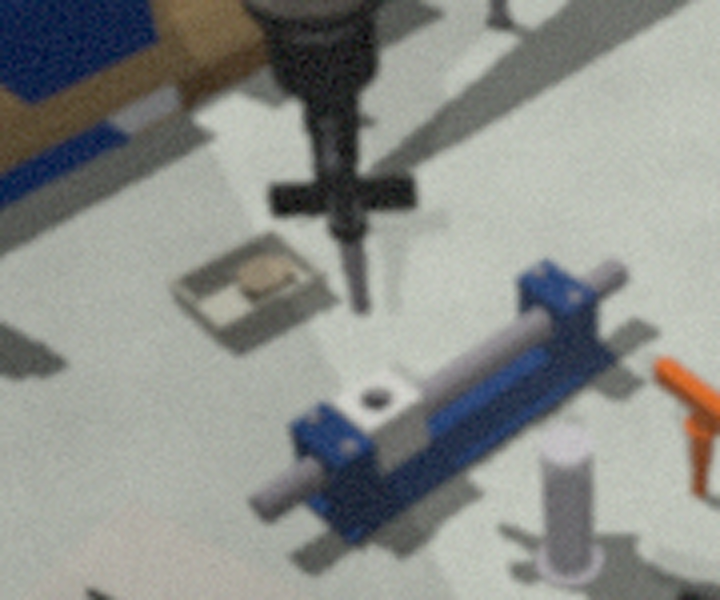

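The key hangs upright. Its tip at (255,163.5) matches the expected projection, and the counterbore is at (259,186). Now I'll lower it with force sensing.

Run:
```python
from hexa import *
from workcell import ctrl
a=pickle.load(open("w5.pkl","rb"))["scene"]
print("hole scene",ray(a,(259,186),.09),"tip",proj(a,[.6075,-.1865,.192]))
X,Yy=.6077,-.1868
ctrl.move_l([X,Yy,.200],feed=.15); ctrl.sleep(.2)
s=ctrl.get_state(); print(s["time"],s["ee_pos"],s["ft_force"])
hit=ctrl.move_l([X,Yy,.1685],feed=.025,until_force=15)
s=ctrl.get_state(); print(hit,s["time"],s["ee_pos"],s["orientation"],s["ft_force"],s["ft_torque"],"tip z",s["ee_pos"][2]-.0988)
```

```text
hole scene [ 0.60890034 -0.18379787  0.09      ] tip [255.35960841 163.33851874]
15.25 [ 0.60820261 -0.18688232  0.20103414] [-0.78437571  0.4847249  -2.1571489 ]
True 16.0833 [ 0.6071688  -0.18615074  0.178388  ] [-1.79986124e+02 -1.06351116e-01  1.38716759e+02] [ 0.25044851  2.17534399 -1.97561021] [0.75740473 0.19193566 0.0459733 ] tip z 0.07958799833789915
```

The tip stopped about 8 mm above the floor, at the hex mouth, with a small +y side force. I'll step the position towards that force and press again.

Run:
```python
from hexa import *
from workcell import ctrl
X,Yy=.6075,-.1866
for dx,dy in((0,.001),(0,.002),(.001,.001),(-.001,.001)):
    ctrl.move_l([X+dx,Yy+dy,.1805],feed=.04)
    hit=ctrl.move_l([X+dx,Yy+dy,.1685],feed=.03,until_force=20)
    s=ctrl.get_state(); print(dx,dy,hit,s["time"],s["ee_pos"].round(4),s["ft_force"].round(1),s["ft_torque"].round(2))
    if s["ee_pos"][2]<.172: break
```

```text
0 0.001 True 16.7417 [ 0.6076 -0.1856  0.1696] [-3.6  0.9 13.1] [ 0.27  1.02 -0.05]
```

The key is seated: the tip is at about 0.071. Now I'll turn it clockwise in steps, watching the torque.

Run:
```python
from hexa import *
from workcell import ctrl
X,Yy=.6076,-.1858
psi=138.7; end=False
while psi>38 and not end:
    psi-=8 if psi>90 else 3
    ctrl.move_l([X,Yy,.1692],[180,0,psi],feed=.15)
    s=ctrl.get_state(); print(psi,s["time"],s["orientation"][2].round(1),s["ee_pos"].round(4),s["ft_force"].round(1),s["ft_torque"].round(2),round(s["finger_gap"]*85,1))
    end=abs(s["ft_torque"][2])>.6
```

```text
130.7 17.0333 130.7 [ 0.6077 -0.1854  0.1697] [-4.3  3.2 10.9] [ 0.73  1.54 -0.05] 16.7
122.69999999999999 17.325 122.7 [ 0.6076 -0.1854  0.1696] [-4.9  2.  11.6] [ 0.82  1.67 -0.02] 16.8
114.69999999999999 17.6167 114.7 [ 0.6076 -0.1853  0.1696] [-4.9  3.2 12.3] [ 0.89  1.56 -0.  ] 16.7
106.69999999999999 17.9083 106.7 [ 0.6077 -0.1853  0.1696] [-5.   3.2 10.6] [0.95 1.47 0.02] 16.6
98.69999999999999 18.2 98.7 [ 0.6078 -0.1852  0.1697] [-4.3  2.3 10.7] [0.99 1.34 0.04] 17.1
90.69999999999999 18.4917 90.7 [ 0.6079 -0.1852  0.1696] [-4.5  3.3 10.5] [ 0.95  1.2  -0.03] 16.7
82.69999999999999 18.7833 82.7 [ 0.608  -0.1852  0.1696] [-3.   3.3  9.1] [1.02 0.94 0.01] 16.7
79.69999999999999 19.0333 79.7 [ 0.608  -0.1853  0.1696] [-2.4  3.  10.4] [0.97 0.85 0.07] 17.0
76.69999999999999 19.2833 76.7 [ 0.608  -0.1852  0.1696] [-2.6  3.5  8.8] [0.99 0.86 0.06] 16.7
73.69999999999999 19.5333 73.7 [ 0.6081 -0.1852  0.1697] [-3.   2.5  9.2] [0.87 0.73 0.06] 16.7
70.69999999999999 19.7833 70.7 [ 0.6081 -0.1853  0.1696] [-2.6  3.8  8.3] [0.93 0.69 0.04] 17.1
67.69999999999999 20.0333 67.7 [ 0.6081 -
[... 317 characters left out ...]
.8] [0.78 0.44 0.02] 16.7
55.69999999999999 21.0333 55.7 [ 0.6083 -0.1854  0.1697] [-1.4  3.3  8.5] [0.77 0.37 0.05] 16.7
52.69999999999999 21.2833 52.7 [ 0.6083 -0.1854  0.1697] [-0.6  2.3  7.7] [0.75 0.36 0.09] 16.8
49.69999999999999 21.5333 49.7 [ 0.6083 -0.1854  0.1697] [-0.3  3.   7.5] [0.69 0.28 0.11] 16.8
46.69999999999999 21.7833 46.7 [ 0.6084 -0.1854  0.1697] [-0.7  2.1  6.9] [0.67 0.2  0.08] 16.8
43.69999999999999 22.0333 43.7 [ 0.6084 -0.1855  0.1697] [-0.7  2.4  7.7] [0.65 0.19 0.08] 17.0
40.69999999999999 22.2833 40.7 [ 0.6084 -0.1855  0.1697] [-0.3  1.9  6.5] [0.55 0.17 0.04] 17.1
37.69999999999999 22.5333 37.7 [ 0.6084 -0.1855  0.1697] [-0.6  2.5  7.1] [ 0.51  0.1  -0.02] 16.7
```

The key turned 101° with no stop torque, so something may have slipped. I'll check with the scene and wrist views in one composite, marking where the handle ends should be.

Run:
```python
from hexa import *
from workcell import ctrl
s=ctrl.get_state(); a={n:ctrl.read_camera(n) for n in("scene","wrist","top")}; pickle.dump(a,open("w6.pkl","wb"))
ct=s["ee_pos"]+[0,0,.019]; ps=np.radians(s["orientation"][2]); out=[]
for n,h,fx in(("scene",(60,50),6.6),("top",(60,50),6.6)):
    c=a[n]; f=c["frame"].copy(); u,v=proj(c,ct).astype(int); x0,y0=u-h[0]//1,v-h[1]
    im=cv2.resize(f[y0:y0+2*h[1]-10,x0:x0+2*h[0]],(400,300),interpolation=cv2.INTER_CUBIC)
    for sg in(1,-1):
        q=proj(c,ct+sg*.055*np.array([np.cos(ps),np.sin(ps),0])); cv2.circle(im,(int((q[0]-x0)*400/120),int((q[1]-y0)*300/90)),3,(255,0,0),-1)
    out.append(im); print(n,x0,y0)
w=a["wrist"]["frame"].copy()
print([proj(a["wrist"],ct+sg*.055*np.array([np.cos(ps),np.sin(ps),0])+[0,0,.012]).round(0) for sg in(1,-1)])
w=cv2.resize(w,(480,300)); bl=np.zeros((300,800,3),np.uint8); bl[:,:480]=w
cv2.imwrite("pics/w6.png",np.clip(np.vstack([np.hstack(out),bl])[:,:,::-1]*1.5,0,255).astype(np.uint8))
```

```text
scene 195 114
top 317 113
[array([321., 154.]), array([322., 421.])]
```

View pics/w6.png

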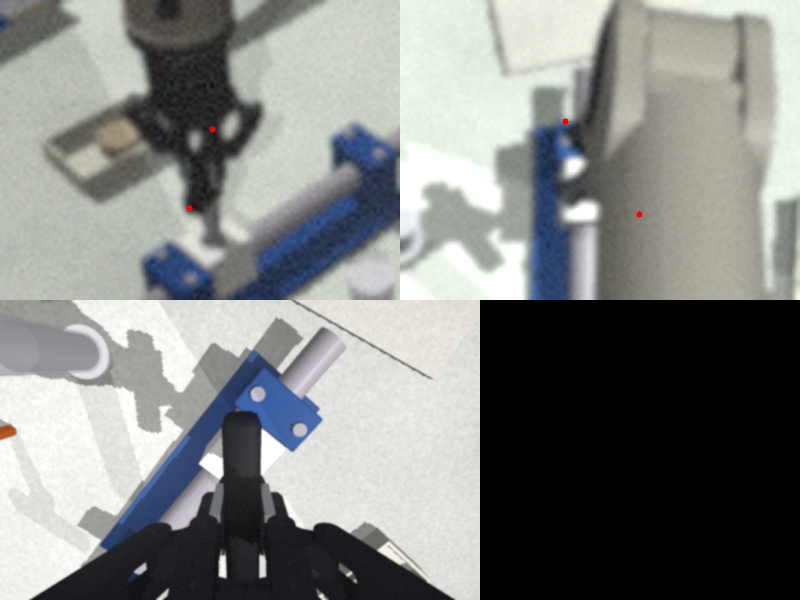

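The handle is still aligned with the pads: its end is near (322,147) against (321,154) expected. The shank enters the hole at scene (259,187), so the grip hasn't slipped. I'll average the torque over further small steps.

Run:
```python
from hexa import *
from workcell import ctrl
def avg():
    r=[]
    for _ in range(10): ctrl.sleep(.02); s=ctrl.get_state(); r.append(np.r_[s["ft_force"],s["ft_torque"],s["joint_torque"][6],s["orientation"][2]])
    return np.mean(r,0).round(3)
psi=37.7; print(avg())
for k in range(4):
    psi-=3; ctrl.move_l([.6078,-.1857,.1692],[180,0,psi],feed=.15); v=avg(); print(psi,v,ctrl.get_state()["time"])
    if abs(v[5])>.5: break
```

```text
[-5.8000e-02  2.0570e+00  7.2600e+00  5.7000e-01  7.8000e-02  3.7000e-02
 -2.7000e-02  3.7721e+01]
34.7 [-6.6000e-01  1.9560e+00  7.2960e+00  4.8600e-01  1.9600e-01 -7.0000e-03
 -8.0000e-02  3.4712e+01] 23.2667
31.700000000000003 [-6.0100e-01  1.6430e+00  7.3560e+00  4.2700e-01  1.5100e-01  3.0000e-03
 -7.2000e-02  3.1711e+01] 23.6833
28.700000000000003 [-4.1300e-01  1.0320e+00  7.1610e+00  3.6300e-01  1.0600e-01 -1.8000e-02
 -5.5000e-02  2.8709e+01] 24.1
25.700000000000003 [-2.4600e-01  9.1700e-01  7.0120e+00  3.0100e-01  8.2000e-02 -1.8000e-02
 -5.9000e-02  2.5708e+01] 24.5167
```

The key turns freely, with about 0 N·m instead of 0.12, so the hex isn't engaged. The key has probably slid or tilted in the grip. I'll check numerically, comparing handle edges in the wrist view with what each slide height predicts.

Run:
```python
from hexa import *
from workcell import ctrl
c=ctrl.read_camera("wrist"); pickle.dump(c,open("w7.pkl","wb")); s=ctrl.get_state(); ps=np.radians(s["orientation"][2]); print(s["ee_pos"])
g=cv2.GaussianBlur(cv2.cvtColor(c["frame"],cv2.COLOR_RGB2GRAY),(0,0),1.2)
for v in range(128,250,8): print(v,"".join("#" if x<20 else "+" if x<32 else "-" if x<50 else "." for x in g[v,270:376:2]))
print(g[120:200:3,322])
ex=np.array([np.cos(ps),np.sin(ps),0]); ey=np.array([-np.sin(ps),np.cos(ps),0])
for h in(-.006,0,.006,.012):
    for a in(.055,.02):
        b=s["ee_pos"]+[0,0,.019+h+.012]+a*ex; q=[proj(c,b+k*.009*ey) for k in(1,-1)]; ql=proj(c,b-[0,0,.024]); print(h,a,np.round(q,0).tolist(),"w",abs(q[0][0]-q[1][0]).round(1),"low",ql.round(0))
# scene: profile along the key axis
a=pickle.load(open("w6.pkl","rb"))["scene"]; gg=cv2.cvtColor(a["frame"],cv2.COLOR_RGB2GRAY)
for z in np.arange(.085,.2,.006):
    q=proj(a,[.6084,-.1855,z]); u,v=np.round(q).astype(int); print(round(z,3),q.round(1),gg[v,u-7:u+8])
```

```text
[ 0.60858026 -0.18568716  0.16967447]
128 ........----------...................................
136 ......----------.....................................
144 ....-------------....................................
152 ..--------------++++#+++++++++##++++-................
160 --------------++++++++++++++++++++++++-..............
168 -------------++++++++++++++++++------++-.............
176 -----------...+++++++++++++----------+-..............
184 ---------.....-++++++++++--------------..............
192 -------.......-++++++++++--------------..............
200 -----.........-++++++++++--------------..............
208 ---...........-++++++++++-------------...............
216 -..............+++++++++--------------...............
224 ...............-++++++++++------------...............
232 ...............-+++++++++-------------...............
240 --...........++++++++++++++----------+++-............
248 ..............-++++++++++++++------++++-.............
[117 123 128 125  94  63  62  62  62  51  24  20  21  23  26  27  28  30
  30  32  31  33  32  32  32  33  32]
-0.006 0.055 [[295.0, 1
[... 1420 characters left out ...]
256.8 172.8] [ 72  39  27  25  23  14  26  20  28  40  66  98 118 122 124]
0.157 [256.6 171.5] [ 84  56  28  27  29  22  14  31  22  33  43  69 103 120 124]
0.163 [256.4 170.2] [124  90  58  32  23  27  19  19  30  37  42  49  74 106 121]
0.169 [256.2 168.8] [119  91  56  33  27  27  34  18  25  44  54  53  64 103 120]
0.175 [255.9 167.5] [ 92  67  48  27  24  27  25  23  38  53  49  40  51  76 108]
0.181 [255.7 166.1] [ 78  55  45  32  18  27  27  25  34  52  47  38  40  73 101]
0.187 [255.5 164.8] [ 69  53  45  35  31  24  18  26  35  51  45  32  35  67 103]
0.193 [255.3 163.4] [79 53 43 48 33 23 15 23 32 39 46 35 28 41 68]
0.199 [255.1 162. ] [60 44 40 36 23 25 23 29 31 28 36 29 26 37 63]
```

Run:
```python
from hexa import *
from workcell import ctrl
s=ctrl.get_state(); p=s["ee_pos"]; ps=s["orientation"][2]
ctrl.move_l([p[0],p[1],.235],feed=.12); e=np.array([np.cos(np.radians(ps)),np.sin(np.radians(ps))])
b=np.array([.6077,-.186])-.085*e; ctrl.move_l([b[0],b[1],.205],feed=.2)
c=ctrl.read_camera("wrist"); pickle.dump(c,open("w8.pkl","wb")); q=proj(c,[.6077,-.186,.087]); print(q)
ctrl.move_l([b[0],b[1],.235],feed=.2)
ctrl.move_l([.6075,-.1868,.29],[180,0,138.7],feed=.15); a=ctrl.read_camera("scene"); pickle.dump(a,open("w9.pkl","wb"))
s=ctrl.get_state(); print(s["time"],s["ee_pos"])
g=cv2.cvtColor(c["frame"],cv2.COLOR_RGB2GRAY); u,v=q.astype(int)
for y in range(v-26,v+27,2): print(y,"".join("#" if x<45 else "+" if x<75 else "-" if x<105 else "." for x in g[y,u-32:u+33]))
o=pickle.load(open("w5.pkl","rb"))["scene"]
for f in(o["frame"],a["frame"]):
    g=cv2.cvtColor(f,cv2.COLOR_RGB2GRAY); print()
    for y in range(126,170,2): print(y,"".join("#" if x<35 else "+" if x<60 else "-" if x<90 else "." for x in g[y,228:275]))
```

```text
[322.2163481   71.98898678]
28.4 [ 0.6073861  -0.18686423  0.2898654 ]
45 #++-.............................................................
47 #+-..............................................................
49 +-...............................................................
51 +...............................----.............................
53 .........................----+++-----------......................
55 ......................---++-------------------...................
57 ....................--------.......-----..--++--.................
59 ..................-----........-----------..--++-................
61 .................---......------++++++------..--+--..............
63 ................-+--....---+++++++++++++------..----.............
65 ...............----....--+++++++++++++++++----------.............
67 ...............-+-.....--+++++++++++++++++++---------............
69 ..............----....--++++++++++++++++++++++-------............
71 ..............-+--....--++++++++++++++++++++++-------............
73 ..............-+-.....--+++++++++++++++++++++------+-.......
[... 2423 characters left out ...]
+#+++-..................
144 ...................-+######+-..................
146 -------..............-+++++-...................
148 ---------.............--++--...................
150 ---..-....-...........--+-+-...................
152 ............--.........--++-...................
154 .........-.............--+--...................
156 ....-.-----...----......----...................
158 -------....--------.....--+-...................
160 --------------------.....--+-..................
162 -------------------......----..................
164 ---++--+-------................................
166 +------------..................................
168 -+-------......................................
```

The key's pose in the grip is unchanged. Next is the screw angle from the new image, compared with the old one using the same method.

Run:
```python
from hexa import *
def meas(fn,z):
    c=pickle.load(open(fn,"rb")); ctr=[.6077,-.1865]
    N=540
    for it in range(3):   # recentre on counterbore: bright plate outside
        im=rect(c,ctr,.09); g=cv2.GaussianBlur(cv2.cvtColor(im,cv2.COLOR_RGB2GRAY).astype(np.float32),(0,0),6)
        cir=cv2.HoughCircles(g.astype(np.uint8),cv2.HOUGH_GRADIENT,2,500,param1=60,param2=15,minRadius=190,maxRadius=225)
        if cir is None: print("nocirc"); break
        x,y,r=cir[0,0]; ctr=[ctr[0]+(x/N-.5)*.036,ctr[1]-(y/N-.5)*.036]
    im=rect(c,ctr,z); g=cv2.GaussianBlur(cv2.cvtColor(im,cv2.COLOR_RGB2GRAY).astype(np.float32),(0,0),8)
    yy,xx=np.mgrid[:N,:N]; rr=np.hypot(xx-N/2,yy-N/2)*36/N
    gx=cv2.Sobel(g,cv2.CV_32F,1,0);gy=-cv2.Sobel(g,cv2.CV_32F,0,1); a=np.arctan2(gy,gx); M=np.hypot(gx,gy)
    # hex edge: gradient outward
    out=gx*(xx-N/2)-gy*(yy-N/2)>0
    o=[]
    for lo,hi in((4.5,10.5),(5,9.5),(5.5,9)):
        w=(rr>lo)&(rr<hi)&out; F=(M[w]**2*np.exp(6j*a[w])).sum(); o.append((round(float(np.degrees(np.angle(F))/6),1),round(float(abs(F)/(M[w]**2).sum()),2)))
    m=((g<70)&(rr<10)).astype(np.uint8); k=max(cv2.findContours(m,0,1)[0],key=cv2.contourArea); 
    ap=cv2.approxPolyDP(cv2.convexHull(k),14,True)[:,0]; d=np.roll(ap,-1,0)-ap
    print(fn,np.round(ctr,4),r*36/N,o,"A",cv2.contourArea(k)*(36/N)**2,[(round(float(np.degrees(np.arctan2(-q[1],q[0]))+90)%60,0),round(float(np.hypot(*q)*36/N),1)) for q in d])
for f in("w2.pkl","w8.pkl"):
    meas(f,.087); meas(f,.084)
```

```text
nocircTraceback (most recent call last):
  File "<stdin>", line 22, in <module>
  File "<stdin>", line 20, in meas
UnboundLocalError: cannot access local variable 'r' where it is not associated with a value
```

```bash
cat > meas.py <<'E'
from hexa import *
def meas(fn,z=.0855,N=540):
    c=pickle.load(open(fn,"rb")); ctr=np.array([.6077,-.1865])
    yy,xx=np.mgrid[:N,:N]; rr=np.hypot(xx-N/2,yy-N/2)*36/N
    for it in range(2):
        g=cv2.GaussianBlur(cv2.cvtColor(rect(c,ctr,.09),cv2.COLOR_RGB2GRAY),(0,0),4)
        pl=np.percentile(g,97); ks=[k for k in cv2.findContours((g<.78*pl).astype(np.uint8),0,1)[0]]
        k=cv2.convexHull(max(ks,key=cv2.contourArea)); (x,y),r=cv2.minEnclosingCircle(k); m=cv2.moments(k)
        x,y=m["m10"]/m["m00"],m["m01"]/m["m00"]; A=m["m00"]*(36/N)**2
        ctr=ctr+[(x/N-.5)*.036,-(y/N-.5)*.036]
    g=cv2.GaussianBlur(cv2.cvtColor(rect(c,ctr,z),cv2.COLOR_RGB2GRAY).astype(np.float32),(0,0),7)
    gx=cv2.Sobel(g,cv2.CV_32F,1,0);gy=-cv2.Sobel(g,cv2.CV_32F,0,1); a=np.arctan2(gy,gx); M=np.hypot(gx,gy)
    out=gx*(xx-N/2)-gy*(yy-N/2)>0; o=[]
    for lo,hi in((4.5,10.5),(5,9.5),(5.5,9)):
        w=(rr>lo)&(rr<hi)&out; F=(M[w]**2*np.exp(6j*a[w])).sum(); o.append((round(float(np.degrees(np.angle(F))/6),1),round(float(abs(F)/(M[w]**2).sum()),2)))
    print(fn,"counterbore",ctr.round(4),"diam",2*np.sqrt(A/np.pi),"hex",o)
    for th in(60,70,80):
        k=max(cv2.findContours(((g<th)&(rr<10)).astype(np.uint8),0,1)[0],key=cv2.contourArea); k=cv2.convexHull(k)
        ap=cv2.approxPolyDP(k,16,True)[:,0]; d=np.roll(ap,-1,0)-ap; m=cv2.moments(k)
        print(th,"A",m["m00"]*(36/N)**2,"c",(m["m10"]/m["m00"]-N/2)*36/N,-(m["m01"]/m["m00"]-N/2)*36/N,[(round((float(np.degrees(np.arctan2(-q[1],q[0])))+90)%60),round(float(np.hypot(*q)*36/N),1)) for q in d])
E
python3 -c "
from meas import *
meas('w2.pkl');meas('w8.pkl')"
```

```text
w2.pkl counterbore [ 0.6081 -0.1868] diam 28.347056704152088 hex [(-11.4, 0.73), (-11.4, 0.74), (-11.3, 0.76)]
60 A 177.11111111111111 c -0.0433007109995818 -0.09288024536455926 [(45, 9.1), (45, 7.1), (47, 7.6), (44, 9.0), (48, 6.6), (49, 7.9)]
70 A 205.36888888888888 c 0.18337974184364234 -0.2714522737765454 [(44, 9.7), (40, 9.4), (39, 6.6), (43, 9.8), (47, 7.1), (49, 8.5)]
80 A 248.14888888888888 c 0.5520206407344063 -0.6286277752404695 [(54, 9.4), (51, 9.4), (13, 3.3), (41, 7.9), (42, 9.0), (51, 7.6), (23, 2.3), (47, 7.9)]
w8.pkl counterbore [ 0.6079 -0.1867] diam 28.36815942144405 hex [(-16.9, 0.69), (-17.0, 0.7), (-17.0, 0.72)]
60 A 122.07555555555555 c 0.3267104363620168 -1.2652767158974598 [(38, 8.4), (38, 6.5), (43, 7.5), (42, 3.6), (43, 10.7), (50, 4.0)]
70 A 159.05777777777777 c 0.32344516473553997 -0.7317688734895607 [(48, 7.0), (41, 9.3), (37, 6.9), (45, 7.5), (45, 5.3), (54, 9.5)]
80 A 194.9 c 0.2425246248471808 -0.3975311175721648 [(47, 7.7), (3, 2.8), (41, 7.3), (37, 7.8), (45, 8.3), (42, 8.4), (45, 7.8)]
```

The hex moved from -11.4° to -17.0°. A screw at the 1.3 rad stop would show -74.5-1.9 ≡ -16.4°, so it may already be at its stop, but that needs proof. I'll reinsert aligned to the new angle and turn gently, with averaged torque readings.

```bash
cat > avg.py <<'E'
from hexa import *
from workcell import ctrl
def avg(n=5):
    r=[]
    for _ in range(n): ctrl.sleep(.015); s=ctrl.get_state(); r.append(np.r_[s["ft_force"],s["ft_torque"],s["ee_pos"][2]*1000,s["orientation"][2]])
    return np.mean(r,0).round(2)
E
python3 - <<'E'
from avg import *
X,Y=.6077,-.1857
ctrl.move_l([X,Y,.200],[180,0,133],feed=.15); print("free",avg(8))
hit=ctrl.move_l([X,Y,.1685],feed=.03,until_force=20); print(hit,avg(),ctrl.get_state()["time"])
if ctrl.get_state()["ee_pos"][2]<.172:
    psi=133
    for k in range(7):
        psi-=3; ctrl.move_l([X,Y,.1692],[180,0,psi],feed=.1); v=avg(); print(psi,v)
        if abs(v[5])>.6: break
print(ctrl.get_state()["time"])
E
```

```text
free [-1.7000e-01  1.3000e-01 -2.0700e+00  1.0000e-02  1.0000e-02 -0.0000e+00
  2.0121e+02  1.3302e+02]
True [-2.9700e+00  8.8000e-01  9.5400e+00  2.0000e-01  9.7000e-01 -1.0000e-02
  1.6964e+02  1.3300e+02] 30.3417
130 [-4.2200e+00  1.9200e+00  7.9600e+00  6.3000e-01  1.3900e+00 -2.0000e-02
  1.6968e+02  1.3004e+02]
127 [-4.7900e+00  2.2800e+00  7.9500e+00  7.2000e-01  1.4300e+00 -1.0000e-02
  1.6967e+02  1.2704e+02]
124 [ -4.76   2.49   8.34   0.77   1.54  -0.   169.67 124.04]
121 [-4.8400e+00  2.7200e+00  8.9800e+00  8.0000e-01  1.6200e+00  3.0000e-02
  1.6967e+02  1.2104e+02]
118 [-5.4300e+00  2.5200e+00  8.9400e+00  8.0000e-01  1.6600e+00  2.0000e-02
  1.6967e+02  1.1805e+02]
115 [-5.1400e+00  2.5800e+00  8.4800e+00  8.3000e-01  1.6100e+00  8.0000e-02
  1.6968e+02  1.1505e+02]
112 [-5.0200e+00  2.6700e+00  7.9100e+00  8.5000e-01  1.5900e+00  1.0000e-01
  1.6968e+02  1.1205e+02]
32.675
```

The torque is only about 0.1 N·m after 21°, which could be plain friction or the stop. The image will settle it: I'll lift, look at the hex again, and compare with -17.0°.

Run:
```python
from avg import *
from meas import meas
s=ctrl.get_state(); p=s["ee_pos"]; ps=s["orientation"][2]
ctrl.move_l([.6077,-.1857,.220],feed=.12); e=np.array([np.cos(np.radians(ps)),np.sin(np.radians(ps))])
b=np.array([.6079,-.1867])-.085*e; ctrl.move_l([b[0],b[1],.205],feed=.2)
c=ctrl.read_camera("wrist"); pickle.dump(c,open("w10.pkl","wb")); q=proj(c,[.6079,-.1867,.087]); print(q,ctrl.get_state()["time"])
g=cv2.cvtColor(c["frame"],cv2.COLOR_RGB2GRAY); u,v=q.astype(int)
for y in range(v-24,v+25,2): print(y,"".join("#" if x<45 else "+" if x<75 else "-" if x<105 else "." for x in g[y,u-28:u+29]))
meas("w10.pkl")
```

```text
[323.18620784  71.40919932] 33.8833
47 ....----............---------------......-.....------....
49 ....----.........--------+++++++---------....-..--.---...
51 .....---.......-----++++++++++++++++++-----.......---....
53 .....----....------++++++++++++++++++++++----...---..-...
55 ..-...--..-----++++-----+++++++++++++++++++----..--.---..
57 ......--------+++---.--++++++++++++++++++++++------------
59 ......-------+++--...--+++++++++++++++++++++++------..-..
61 .......-..--+----...--++############+++++++++++-----.--..
63 ..........-----....--++++############+++++++++++-----..-.
65 .........-----...--++++++#############++++++++++-----..--
67 .........----...--++##+++##############++++++++++--------
69 .........--------+#####################++++++++++------.-
71 .........--------++#####################+++++++++------.-
73 .........---------+#####################+++++++++--------
75 .........-+-------++###################+++++++++---------
77 .........--+-------+++###############+++++++++++----.----
79 ..........--+-------++#############++++++++++++---...----
81 ...........-++------++++
[... 317 characters left out ...]
----...-.........-.--
93 ...........................---------........-...-....----
95 ...............................---..........--........---
w10.pkl counterbore [ 0.6102 -0.1836] diam 38.90201619491969 hex [(-11.9, 0.56), (-12.5, 0.5), (-13.7, 0.42)]
60 A 268.76666666666665 c -0.2943308482735498 -0.3129323246103619 [(38, 9.7), (31, 11.9), (31, 7.9), (42, 8.2), (51, 8.5), (47, 12.4)]
70 A 310.73555555555555 c 0.07867560761840195 -0.011002011157912269 [(1, 7.5), (16, 7.8), (31, 7.5), (46, 7.8), (5, 6.3), (27, 6.2), (44, 8.9), (50, 8.9)]
80 A 312.34444444444443 c 0.029670789212605086 -0.0037231767714501983 [(1, 7.5), (16, 7.8), (31, 7.5), (46, 7.8), (3, 6.9), (24, 6.4), (40, 8.8), (48, 8.4)]
```

This view is in shadow, which threw off the centring. I'll redo it with the known centre for all three images.

Run:
```python
from hexa import *
N=540; yy,xx=np.mgrid[:N,:N]; rr=np.hypot(xx-N/2,yy-N/2)*36/N; ok=lambda w:w
for fn in("w2.pkl","w8.pkl","w10.pkl"):
    c=pickle.load(open(fn,"rb")); 
    for ctr in((.608,-.1868),(.6085,-.1863),(.6075,-.1872)):
        im=rect(c,ctr,.0855); g=cv2.GaussianBlur(cv2.cvtColor(im,cv2.COLOR_RGB2GRAY).astype(np.float32),(0,0),7); g=np.log(g+5)
        gx=cv2.Sobel(g,cv2.CV_32F,1,0);gy=-cv2.Sobel(g,cv2.CV_32F,0,1); a=np.arctan2(gy,gx); M=np.hypot(gx,gy)
        dot=(gx*(xx-N/2)-gy*(yy-N/2))/(M*np.hypot(xx-N/2,yy-N/2)+1e-6)
        o=[]
        for lo,hi in((5.5,9.5),(6,10),(5,9)):
            w=(rr>lo)&(rr<hi)&(dot>.8); F=(M[w]**2*np.exp(6j*a[w])).sum(); o.append((round(float(np.degrees(np.angle(F))/6),1),round(float(abs(F)/(M[w]**2).sum()),2)))
        # sector-wise normals
        th=np.degrees(np.arctan2(-(yy-N/2),xx-N/2)); sec=[]
        for t0 in range(-180,180,30):
            w=(rr>5.5)&(rr<9.5)&(dot>.8)&(np.abs((th-t0+180)%360-180)<12); F=(M[w]**2*np.exp(1j*a[w])).sum(); sec.append((t0,int(round(float(np.degrees(np.angle(F)))))%60,round(float(M[w].mean()),2)))
        print(fn,ctr,o); 
    print(sec)
```

```text
w2.pkl (0.608, -0.1868) [(-11.4, 0.74), (-11.4, 0.74), (-11.3, 0.75)]
w2.pkl (0.6085, -0.1863) [(-11.3, 0.75), (-11.4, 0.74), (-11.3, 0.76)]
w2.pkl (0.6075, -0.1872) [(-11.4, 0.74), (-11.3, 0.74), (-11.4, 0.75)]
[(-180, 49, 0.13), (-150, 46, 0.1), (-120, 49, 0.09), (-90, 36, 0.09), (-60, 44, 0.09), (-30, 35, 0.09), (0, 50, 0.09), (30, 50, 0.09), (60, 46, 0.08), (90, 48, 0.13), (120, 50, 0.14), (150, 49, 0.13)]
w8.pkl (0.608, -0.1868) [(-17.0, 0.69), (-17.0, 0.69), (-17.0, 0.7)]
w8.pkl (0.6085, -0.1863) [(-17.0, 0.69), (-17.1, 0.7), (-17.0, 0.7)]
w8.pkl (0.6075, -0.1872) [(-16.9, 0.7), (-17.0, 0.69), (-17.0, 0.7)]
[(-180, 52, 0.12), (-150, 43, 0.1), (-120, 44, 0.1), (-90, 42, 0.08), (-60, 37, 0.08), (-30, 41, 0.08), (0, 45, 0.09), (30, 45, 0.12), (60, 50, 0.09), (90, 45, 0.08), (120, 52, 0.08), (150, 34, 0.1)]
w10.pkl (0.608, -0.1868) [(-15.5, 0.71), (-15.5, 0.71), (-15.7, 0.72)]
w10.pkl (0.6085, -0.1863) [(-15.2, 0.7), (-15.1, 0.69), (-15.4, 0.72)]
w10.pkl (0.6075, -0.1872) [(-16.1, 0.74), (-16.1, 0.73), (-16.1, 0.74)]
[(-180, 50, 0.13), (-150, 44, 0.1), (-120, 44, 0.11), (-90, 37, 0.08), (-60, 44, 0.09), (-30, 33, 0.06), (0, 41, 0.07), (30, 34, 0.06), (60, 46, 0.07), (90, 43, 0.07), (120, 8, 0.08), (150, 46, 0.12)]
```

The angle is about -15.5° to -16°, unchanged by that 21° turn. That fits a screw already at its stop. For proof of engagement, I'll insert at ψ=74, turn counter-clockwise 35°, and see whether the hex follows.

```bash
cat > look.py <<'E'
from avg import *
N=540; yy,xx=np.mgrid[:N,:N]; rr=np.hypot(xx-N/2,yy-N/2)*36/N
def look(fn,psi=26):
    e=np.array([np.cos(np.radians(psi)),np.sin(np.radians(psi))]); p=ctrl.get_state()["ee_pos"]
    ctrl.move_l([p[0],p[1],.210],feed=.15)
    b=np.array([.608,-.1867])-.085*e; ctrl.move_l([b[0],b[1],.205],[180,0,psi],feed=.15)
    c=ctrl.read_camera("wrist"); pickle.dump(c,open(fn,"wb")); o=[]
    for ctr in((.608,-.1868),(.6085,-.1863),(.6075,-.1872)):
        g=np.log(5+cv2.GaussianBlur(cv2.cvtColor(rect(c,ctr,.0855),cv2.COLOR_RGB2GRAY).astype(np.float32),(0,0),7))
        gx=cv2.Sobel(g,cv2.CV_32F,1,0);gy=-cv2.Sobel(g,cv2.CV_32F,0,1); a=np.arctan2(gy,gx); M=np.hypot(gx,gy)
        w=(rr>5.5)&(rr<9.5)&((gx*(xx-N/2)-gy*(yy-N/2))/(M*np.hypot(xx-N/2,yy-N/2)+1e-6)>.8)
        F=(M[w]**2*np.exp(6j*a[w])).sum(); o.append((round(float(np.degrees(np.angle(F))/6),1),round(float(abs(F)/(M[w]**2).sum()),2)))
    print("hex",o,"t",ctrl.get_state()["time"])
E
python3 - <<'E'
from look import *
X,Y=.6073,-.1855
ctrl.move_l([X,Y,.205],[180,0,74],feed=.15)
hit=ctrl.move_l([X,Y,.1685],feed=.04,until_force=20); print(hit,avg(),ctrl.get_state()["time"])
if ctrl.get_state()["ee_pos"][2]<.172:
    for psi in(81,88,95,102,109):
        ctrl.move_l([X,Y,.1692],[180,0,psi],feed=.15); print(psi,avg())
    look("w11.pkl")
E
```

```text
True [ -1.88   0.97   9.59   0.34   0.63   0.   169.64  74.01] 35.65
81 [-9.9000e-01  2.5400e+00  6.4700e+00  6.3000e-01  2.9000e-01  2.0000e-02
  1.6971e+02  8.0840e+01]
88 [-1.770e+00  2.500e+00  6.460e+00  8.100e-01  4.400e-01  2.000e-02
  1.697e+02  8.784e+01]
95 [ -1.69   2.35   7.3    0.87   0.57   0.   169.68  94.84]
102 [ -2.75   2.55   8.23   0.86   0.75   0.   169.69 101.83]
109 [-2.7300e+00  3.1200e+00  7.7100e+00  8.4000e-01  8.7000e-01 -1.0000e-02
  1.6969e+02  1.0883e+02]
hex [(1.2, 0.68), (1.2, 0.68), (1.1, 0.68)] t 39.5167
```

The hex followed to +1.2°, so the key does drive the screw, with about 18° of lost motion, and -16.4° was the stop. I'll reinsert aligned at ψ=91.2, turn clockwise 44° (17.6° plus play plus margin), ease off, release and check.

Run:
```python
from look import *
X,Y=.6076,-.1856
ctrl.move_l([X,Y,.205],[180,0,91.2],feed=.15)
hit=ctrl.move_l([X,Y,.1685],feed=.04,until_force=20); print(hit,avg(),ctrl.get_state()["time"])
if ctrl.get_state()["ee_pos"][2]<.172:
    for psi in(85,79,73,67,63,59,55,51,47):
        ctrl.move_l([X,Y,.1692],[180,0,psi],feed=.15); print(psi,avg(3))
    look("w12.pkl")
```

```text
True [-2.5000e+00  1.1100e+00  1.0090e+01  2.8000e-01  8.6000e-01 -3.0000e-02
  1.6963e+02  9.1210e+01] 41.75
85 [-3.5900e+00  2.7100e+00  7.3000e+00  8.0000e-01  9.6000e-01 -3.0000e-02
  1.6969e+02  8.5110e+01]
79 [-3.8300e+00  2.8800e+00  8.0100e+00  8.8000e-01  1.0700e+00 -5.0000e-02
  1.6968e+02  7.9120e+01]
73 [-3.4600e+00  2.8000e+00  7.7000e+00  9.2000e-01  1.0200e+00 -2.0000e-02
  1.6968e+02  7.3120e+01]
67 [-2.6600e+00  2.7300e+00  7.1100e+00  8.4000e-01  8.6000e-01 -1.0000e-02
  1.6968e+02  6.7120e+01]
63 [-2.530e+00  2.980e+00  6.870e+00  8.200e-01  8.200e-01  2.000e-02
  1.697e+02  6.312e+01]
59 [ -2.16   2.15   6.89   0.75   0.71   0.   169.7   59.12]
55 [-1.9800e+00  2.5300e+00  6.6300e+00  7.2000e-01  6.2000e-01  3.0000e-02
  1.6968e+02  5.5120e+01]
51 [-1.890e+00  1.920e+00  6.750e+00  6.700e-01  5.400e-01  5.000e-02
  1.697e+02  5.113e+01]
47 [-1.980e+00  2.470e+00  6.050e+00  6.300e-01  5.000e-01  7.000e-02
  1.697e+02  4.712e+01]
hex [(-17.0, 0.74), (-17.3, 0.72), (-17.0, 0.73)] t 45.6833
```

The hex is back at -17.0°, identical to the earlier stop reading, so the screw is at its stop. I'll seat the key once more, snug it clockwise, ease off, release and retreat.

Run:
```python
from look import *
X,Y=.6074,-.1856
ctrl.move_l([X,Y,.205],[180,0,73],feed=.15)
hit=ctrl.move_l([X,Y,.1685],feed=.04,until_force=20); print(hit,avg(3),ctrl.get_state()["time"])
if ctrl.get_state()["ee_pos"][2]<.172:
    for psi in(61,49,45): ctrl.move_l([X,Y,.1692],[180,0,psi],feed=.15); print(psi,avg(3))
    ctrl.move_l([X,Y,.1697],[180,0,50],feed=.15)
    ctrl.grip(.5,20); ctrl.sleep(.2); s=ctrl.get_state(); print("rel",s["ft_force"],s["time"])
    ctrl.move_l([X,Y,.26],feed=.15)
    c={n:ctrl.read_camera(n) for n in("scene","wrist")}; pickle.dump(c,open("w13.pkl","wb")); s=ctrl.get_state(); print(s["time"],s["ee_pos"])
    a=c["scene"]; g=cv2.cvtColor(a["frame"],cv2.COLOR_RGB2GRAY)
    for z in(.09,.156,.2): print(z,proj(a,[.608,-.1867,z]).round(1))
    for y in range(146,194,2): print(y,"".join("#" if x<35 else "+" if x<60 else "-" if x<90 else "." for x in g[y,225:290]))
    w=c["wrist"]; g=cv2.cvtColor(w["frame"],cv2.COLOR_RGB2GRAY); e=np.array([np.cos(np.radians(50)),np.sin(np.radians(50)),0]); n=np.array([-e[1],e[0],0])
    print([proj(w,np.array([.608,-.1867,.2])+k*.055*e).round(0) for k in(1,-1)])
    for y in range(110,330,10): print(y,"".join("#" if x<30 else "+" if x<50 else "-" if x<90 else "." for x in g[y,230:420:3]))
```

```text
True [-3.1600e+00  8.4000e-01  9.8000e+00  2.9000e-01  8.6000e-01 -2.0000e-02
  1.6964e+02  7.3010e+01] 47.5583
61 [-4.5800e+00  1.9200e+00  8.0300e+00  8.7000e-01  1.4800e+00 -4.0000e-02
  1.6968e+02  6.1000e+01]
49 [-4.0900e+00  1.9100e+00  7.8800e+00  7.5000e-01  1.2700e+00 -2.0000e-02
  1.6967e+02  4.9000e+01]
45 [-3.7900e+00  2.0000e+00  7.2900e+00  7.0000e-01  1.2200e+00  5.0000e-02
  1.6969e+02  4.5000e+01]
rel [ 0.19702432 -0.02655854  0.7530198 ] 49.4917
50.3417 [ 0.60683718 -0.18544022  0.25866207]
0.09 [258.6 185.4]
0.156 [256.5 171.5]
0.2 [254.9 161.5]
146 ..--------.......-++-..............---...........................
148 -----------........--............................................
150 -------......-...................................................
152 --.............--...........-++++-...............................
154 ............-...............-+##+-...............................
156 .........-----....---.......-+##+-...............................
158 ----------....--------......-++#+-...............................
160 .--+-------------------.....-+###-.
[... 2011 characters left out ...]
..........
230 ...........------------....+++++++++............................
240 .......-----------.........+++++++++............................
250 ...----------#+............+++++++++............++----..........
260 ----+##-----##+............+++++++++............###----+##-.....
270 -++###-----####............+++++++++............####-----###+...
280 ####+----+####+............+++++++++............#####-----+###+.
290 ###+-----###+##............-+++++++-............######-----+####
300 ######+-+###+#..................................-#####++########
310 ########+++##-...................................+##############
320 #########++#+....................................-##############
```

The key stands upright at the expected place: the handle spans rows 127–293 against 125–297 predicted, at about ψ 50°. The block centre at x=0.608 matches the butted position, and the gripper is clear, so I'm handing in.

```bash
python3 -c "
from workcell import ctrl
print(ctrl.close_job())"
```

```text
the job is handed in; nothing more can be done
None
```

Handed in at about 50 s: the block is butted against the far bearing block and key_mid stands upright in the socket, released. I judge the screw to be at its stop from its hex angle returning to the same -17.0° (about -16.4° expected at the stop), since the wrist torque never showed a clear stop. Finding that out meant lifting and re-seating the key several times and turning the screw back once by about 17°.

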